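Empty the bead bath through its cam gate

TASK

Take the blue-handled rod from its stand and loosen the packed beads in the bead bath by stirring right through them from side to side, at least twice each way, then stand the rod back in its stand. After that swing the red-gripped cam lever up to its highest lift, straight up, so that the gate is fully open and all the beads run into the pan; the lever springs back, so finish while still holding it there with the gripper. Leave the brass sleeve, the white tin and the pan where they stand and spill no bead on the desk.

Things in the scene. Friction and masses are not known exactly. Their poses are not given: they have to be found in the camera images.
- bath: bead bath, fixed: white box 144 mm deep x 104 wide x 122 high with an open stainless well in its top. Origin on the desk; x points to its back, y to its left as seen from its front (the robot's side), z up. At its front the gate's guide rails and cross bar (x -0.060 to -0.050, y within 0.045 either side) rise to z = 0.150
- well (a point): point on the well floor under the middle of the bead bed, at (-0.020, 0, 0.0657) in the bath's frame, axes as the bath. Well inside: x -0.051 to 0.029, y -0.033 to 0.033 in the bath's frame, rim at z = 0.118; the floor falls at 8 degrees towards the front, from z = 0.0725 to 0.062, where the outlet gate closes it
- bead0: one of eight loose white ceramic beads, 16 mm diameter, 13 g, lying one layer deep in the front 50 mm of the well, against the gate, at first in rows of three, three and two; origin at its centre
- bead1: one of eight loose white ceramic beads, 16 mm diameter, 13 g, lying one layer deep in the front 50 mm of the well, against the gate, at first in rows of three, three and two; origin at its centre
- bead2: one of eight loose white ceramic beads, 16 mm diameter, 13 g, lying one layer deep in the front 50 mm of the well, against the gate, at first in rows of three, three and two; origin at its centre
- bead3: one of eight loose white ceramic beads, 16 mm diameter, 13 g, lying one layer deep in the front 50 mm of the well, against the gate, at first in rows of three, three and two; origin at its centre
- bead4: one of eight loose white ceramic beads, 16 mm diameter, 13 g, lying one layer deep in the front 50 mm of the well, against the gate, at first in rows of three, three and two; origin at its centre
- bead5: one of eight loose white ceramic beads, 16 mm diameter, 13 g, lying one layer deep in the front 50 mm of the well, against the gate, at first in rows of three, three and two; origin at its centre
- bead6: one of eight loose white ceramic beads, 16 mm diameter, 13 g, lying one layer deep in the front 50 mm of the well, against the gate, at first in rows of three, three and two; origin at its centre
- bead7: one of eight loose white ceramic beads, 16 mm diameter, 13 g, lying one layer deep in the front 50 mm of the well, against the gate, at first in rows of three, three and two; origin at its centre
- pan: round stainless pan, loose, 110 mm wide at the rim, 36 mm high, wall and base 3 mm; stands on the desk in front of the bath under the outlet chute, which is 70 mm wide and ends at x = -0.099, z = 0.047 in the bath's frame; origin at the centre of the pan's underside
- rod: loose stirring rod, 200 mm long, 60 g, at first upright in its stand. Origin at the middle of the lower tip, z along the rod to the top. Steel shaft 8 mm diameter from 0 to 120 mm, blue collar 17 mm diameter up to 124 mm, then a square blue handle 14 x 14 mm (faces square to its x and y) from 124 to 200 mm. The beads push back on the tip with some 5 N, so it may swing in a weak grip
- rod_stand: fixed aluminium block 56 x 56 mm, 70 mm high, on a black 72 mm foot plate; origin at the centre of its underside. A round hole, 20 mm wide with a 4 mm chamfered mouth, goes down its middle axis from the top to 8 mm above the desk; the rod's tip rests on that bottom
- lever (a joint): cam lever with a brass eccentric on a level shaft, right of the bath's front. rad: 0 = at rest on its stop, pointing right, 15 degrees below level; grows as it swings up and over to the left; 1.833 = straight up, the highest lift, gate fully open; stop at 2.18, lift falling again. A spring pulls it back to 0 when let go: about 3 N at the grip at the top, 1 N at rest
- lever_grip (a point): middle of the red grip on the lever's end: a round grip 22 mm diameter, 37 mm long, that points to the front (along the bath's x) and spins freely on its crank pin; it is 100 mm from the shaft axis. The grip begins 3 mm in front of the steel lever bar
- lever_hinge (a point): point on the lever's shaft axis in the plane in which the middle of the grip swings: (-0.110, -0.083, 0.072) in the bath's frame; the axis runs along the bath's x and the lever turns from the bath's -y up to +z
- gate (a joint): height in m by which the cam has raised the outlet gate: 0 shut, 0.025 fully open (lever straight up)
- sleeve_b: bystander: loose brass insert sleeve standing upright, 33 mm diameter, 120 mm high; origin at the centre of its underside
- cotton_tin: bystander: loose white round tin, 63 mm diameter, 28 mm high; origin at the centre of its underside
Mind the look-alikes: they are no part of the job. There is more than one size of the rod_stand; the job needs the middle-sized.

How it is judged:
On the way, in this order (a step that is already met when the one before it is completed fails the run):
1. the held rod's tip is down in the bead bed on the left of the well (x of rod in the frame of bath between -0.052 and 0.002 m and z of rod in the frame of bath below 0.082 m and contact force between the fingers and rod above 0.5 N and y of rod in the frame of bath between 0.003 and 0.033 m).
2. the held rod's tip is down in the bead bed on the right of the well (x of rod in the frame of bath between -0.052 and 0.002 m and z of rod in the frame of bath below 0.082 m and contact force between the fingers and rod above 0.5 N and y of rod in the frame of bath between -0.033 and -0.003 m).
3. the held rod's tip is down in the bead bed on the left of the well once more (all of step 1).
4. the stirring has shifted beads, and the rod stands back in its stand, let go, with the outlet gate still shut (horizontal distance between rod and rod_stand below 0.012 m and height (world z) of rod below 0.016 m and angle between rod's own z axis and vertical below 0.25 rad and distance of any of bead0, bead2, bead4, bead6 from where it was at the start of the episode above 0.004 m and distance of any of bead1, bead3, bead5, bead7 from where it was at the start of the episode above 0.004 m and contact force between the fingers and rod below 0.05 N and value of joint gate below 0.003 m), for 0.1 s.
5. the cam lever is swung up to its highest lift by the fingers (value of joint lever between 1.683 and 1.983 rad and contact force between the fingers and lever above 0.3 N), for 0.3 s.
At the end, for the whole second after the job is handed in: Fingers hold the lever (over 0.3 N) within 0.15 rad of 1.833, still; gate up over 22 mm; all eight beads in the upright pan (within 56 mm of its axis, below 45 mm); rod let go, upright in its stand (tip within 12 mm of the axis, below 16 mm, tilt under 0.25 rad) (all of step 5 and value of joint gate above 0.022 m and velocity of joint lever between -0.1 and 0.1 rad/s and horizontal distance between rod and rod_stand below 0.012 m and height (world z) of rod below 0.016 m and angle between rod's own z axis and vertical below 0.25 rad and contact force between the fingers and rod below 0.05 N and horizontal distance between each of bead0, bead1, bead2, bead3, bead4, bead5, bead6, bead7 and pan below 0.056 m and height (world z) of each of bead0, bead1, bead2, bead3, bead4, bead5, bead6, bead7 below 0.045 m and angle between pan's own z axis and vertical below 0.1 rad); the arm keeps its last pose, push and grip.
It fails at once if a bead ends up outside the well and the pan, on the desk ((height (world z) of bead0 below 0.045 m and horizontal distance between bead0 and pan above 0.075 m) or (height (world z) of bead1 below 0.045 m and horizontal distance between bead1 and pan above 0.075 m) or (height (world z) of bead2 below 0.045 m and horizontal distance between bead2 and pan above 0.075 m) or (height (world z) of bead3 below 0.045 m and horizontal distance between bead3 and pan above 0.075 m) or (height (world z) of bead4 below 0.045 m and horizontal distance between bead4 and pan above 0.075 m) or (height (world z) of bead5 below 0.045 m and horizontal distance between bead5 and pan above 0.075 m) or (height (world z) of bead6 below 0.045 m and horizontal distance between bead6 and pan above 0.075 m) or (height (world z) of bead7 below 0.045 m and horizontal distance between bead7 and pan above 0.075 m)).
It fails at once if the brass sleeve or the white tin is shifted by more than 20 mm (distance of any of sleeve_b, cotton_tin from where it was at the start of the episode above 0.02 m).
It fails at once if the pan is shoved by more than 25 mm (distance of pan from where it was at the start of the episode above 0.025 m).
It also fails if it takes over 72 s, if anything falls off the work surface, if the arm or the gripper's body presses on something with over 40 N, if the wrist force passes 120 N, or if a joint passes its speed limit or range.

ROBOT

A 7-joint arm with a two-finger parallel gripper is mounted at the origin on a cart in front of the work surface, level with it; the furniture and walls round the work are solid. World frame = base frame: x ahead of the robot, y to its left, z up, the work surface at z = 0. Lengths are in m, angles in rad, forces in N, time in s.
With the tool pointing down it reaches from about 0.425 to 0.875 m from the base axis. Payload 4.7 kg.
Tool frame: the origin (TCP) lies at the very end of the fingers, on their centre line; the grasp point (between the pads) lies 19 mm behind it; z points along the fingers, y is the line along which they close (so a half turn about z gives the same grasp; the last joint's range is limited). The gripper opens to 85 mm and grips with 20 to 120 N. Pads are 22 mm wide; open, the fingers measure 114 mm over their backs; the gripper's body (76 mm by 85 mm) begins 54 mm behind the grasp point. The pads swing forward as they close: fully open they stand 13 mm farther back than shut.
Start: joints at [-1.121, 0.321, -0.07, 1.45, 0.023, 1.371, -0.057], TCP at [0.274, 0.589, 0.231] pointing down, gripper open.
Joint ranges: [-2.86, 2.86], [-0.3, 2.09], [-1.38, 1.24], [0.06, 2.45], [-1.56, 4.7], [0.09, 2.05], [-2.69, 2.69]. Speed limits (rad/s): [2.57, 2.57, 3.14, 3.14, 3.14, 3.14, 3.14].

INTERFACE

Orientations are given as a rotation vector (axis times angle).
In Python, from cell import env gives the robot as it stands.
- The arm moves only by the tool carry_out, never from a script. Its argument "commands" is text: rows parted by semicolons, each of 5 numbers parted by spaces: the shift along the world's x, y, z in cm, then the turn about the world's z in rad, then the finger opening in cm, from 0 to 8.54. In form: dx dy dz yaw claw; .... A call has exactly 8 rows; each row shifts and turns the commanded pose from where the row before left it; what a row does not reach is not made up. A row lasts 1/8 s, in which the tool goes at most 62.5 mm and 10.7 degrees, less where a joint would pass 70% of its speed; a pose out of reach is approached as far as the arm can. A call with a gripper value outside its range is refused whole. The fingers move at their own pace and stop on an object; "grip_force" is the grip in N (left out, the last holds). Time passes only in rows, so rows that do not move let the fingers close, or fill a call up. It gives the time, the measured TCP pose, the force, the opening and the grip force at its end, in the units of the state.
- env.read_state(): the state, without advancing time (a new reading comes with each control period).
- env.get_image(name): name is "side" or "top"; returns a dict with "color" (400x640x3 uint8, red, green, blue), "mtx" (3x3 intrinsics, pixels), "pose" (4x4, takes a point from camera to world coordinates). Camera axes: x right, y up, looking along -z (the intrinsics and any distortion apply to the point x, -y, -z); pixel columns grow to the right and rows downward; lengths in m; the calibration is good to about 2 mm. A picture is of the moment at which its call begins. There is no depth.
- env.sign_off(): hands the job in; it is judged then, once.
The state is a dict: "time_s": time; "q": joint angles; "joint_vel": joint speeds; "effort": joint torques, N m; "position": TCP position; "tcp_rot": TCP orientation; "wrist_force": force on the tool from outside, world axes, zero at the start; "torque": the same for the moment, N m; "gripper_width": finger opening in m; "grasp_force": force on a finger pad.
Only numpy, scipy, OpenCV 4.12 (cv2) and the standard library are available. Lean on these libraries where they do the work, as an engineer would, in place of code of your own. Each camera call takes 0.05 s, during which the arm holds its last target. There are 200 camera calls.

## Working session

There is one attempt and no reset: what is moved stays moved. The work goes in short steps, Python scripts to look and compute and a tool call to move; the robot and the scene stay as the last step left them, time stands still between calls to the robot, and variables do not carry over. Pictures are saved under pics/ and viewed, at most 10 in all, crops included, and the job is handed in when it is done.

Besides the shell and the picture viewer there is one more tool, called after "Emit:" by a JSON object that holds its "op" and its "data", one argument or row to a line. carry_out: Moves the arm, as the interface text tells. Its arguments: {"type":"object","properties":{"commands":{"type":"string"},"grip_force":{"type":"number"}},"required":["commands"]}

```bash
mkdir -p pics
cat > h.py <<'E'
import numpy as np, cv2
from cell import env
def snap(n,f):
    d=env.get_image(n); cv2.imwrite('pics/'+f+'.png',d['color'][:,:,::-1]); np.savez('pics/'+f+'.npz',**d); return d
def P(d,X):
    X=np.atleast_2d(X); T=np.linalg.inv(d['pose']); c=X@T[:3,:3].T+T[:3,3]; c=c*[1,-1,-1]; p=c@d['mtx'].T; return p[:,:2]/p[:,2:]
def ray(d,u,v,z):
    r=np.linalg.inv(d['mtx'])@[u,v,1]*[1,-1,-1]; r=d['pose'][:3,:3]@r; o=d['pose'][:3,3]; return o+r*(z-o[2])/r[2]
def load(f): return dict(np.load('pics/'+f+'.npz'))
E
python3 - <<'E'
from h import *
for n in('top','side'):
    d=snap(n,n+'0'); print(d.keys(),d['pose'].round(3).tolist(),d['mtx'].round(1).tolist())
print(env.read_state())
E
```

```text
dict_keys(['color', 'mtx', 'pose']) [[-0.018, 0.983, -0.185, 0.312], [-1.0, -0.018, 0.005, -0.104], [0.001, 0.185, 0.983, 0.964], [0.0, 0.0, 0.0, 1.0]] [[405.0, 0.0, 317.5], [0.0, 405.0, 199.2], [0.0, 0.0, 1.0]]
dict_keys(['color', 'mtx', 'pose']) [[-1.0, 0.017, -0.004, 0.48], [-0.012, -0.509, 0.86, 0.645], [0.012, 0.86, 0.509, 0.527], [0.0, 0.0, 0.0, 1.0]] [[394.5, 0.0, 320.2], [0.0, 394.5, 199.9], [0.0, 0.0, 1.0]]
{'time_s': 0.1, 'q': array([-1.1209083 ,  0.32175012, -0.07009685,  1.45153253,  0.0225543 ,
        1.37082773, -0.05687687]), 'joint_vel': array([ 0.00051318, -0.0021797 , -0.00126082, -0.00237842, -0.00035327,
       -0.00154041,  0.00077484]), 'effort': array([-8.89017065e-04, -4.94881368e+01, -3.84386005e-01, -3.15209520e+01,
        1.30235593e-02,  7.55761284e-03,  3.19697165e-05]), 'position': array([0.27419948, 0.58880139, 0.23034244]), 'tcp_rot': array([-6.78977660e-01, -3.06700402e+00,  2.66964820e-03]), 'wrist_force': array([ 1.02872329, -0.21763015,  0.56271065]), 'torque': array([0.02862794, 0.01523574, 0.0010563 ]), 'grasp_force': 0.0, 'gripper_width': 0.08545991062551948}
```

View pics/top0.png

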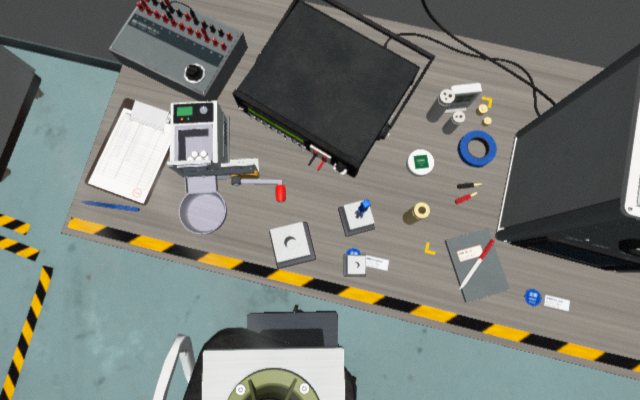

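View pics/side0.png

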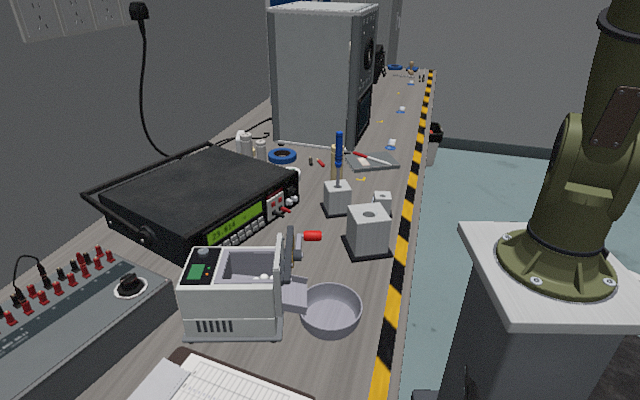

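The top picture shows the bath at about (198,138), the pan at (203,212) and the red grip at (280,192). There are three stands: large (292,243), middle with the blue rod (357,217) and small (355,264). The middle one, which holds the rod, fits the description. The sleeve is at (420,211) and the tin at (420,162). I'll confirm with an enlarged crop.

Run:
```python
import cv2,numpy as np
i=cv2.imread('pics/top0.png')
a=cv2.resize(i[90:240,150:300],(600,600),interpolation=3)
b=cv2.resize(i[185:285,260:440],(720,400),interpolation=3)
cv2.imwrite('pics/c1.png',a); cv2.imwrite('pics/c2.png',b)
s=cv2.imread('pics/side0.png'); cv2.imwrite('pics/c3.png',cv2.resize(s[120:350,170:420],(750,690)[:1]+(690,) if 0 else (650,598),interpolation=3))
```

```text
(no output)
```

View pics/c1.png

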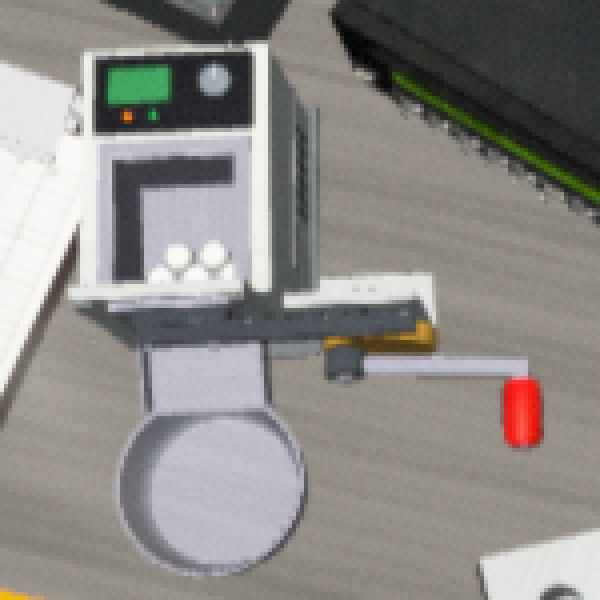

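View pics/c2.png

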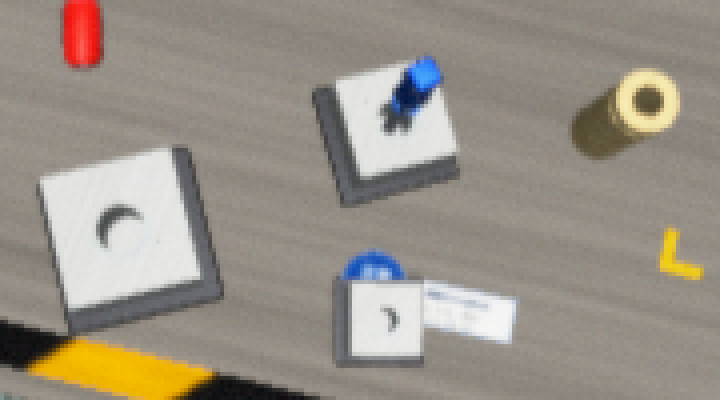

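View pics/c3.png

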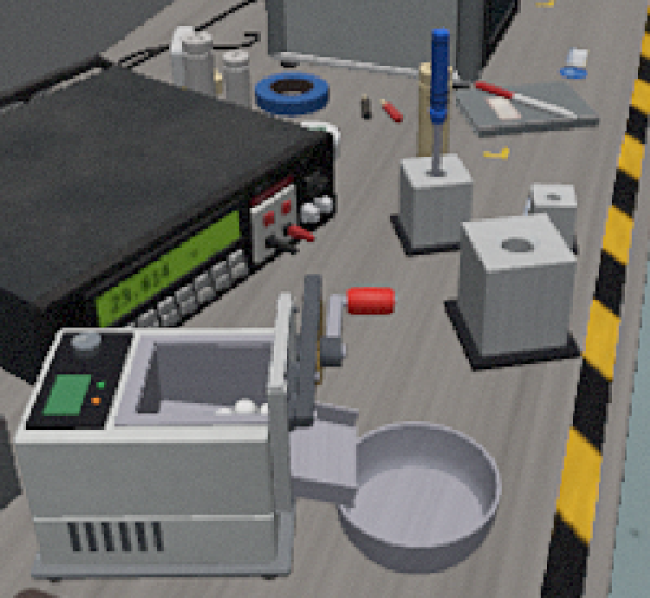

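The crops confirm the choice: the rod stands in the middle block (c2 ≈ (395,120), top pixel (359,215)). The lever is at rest and the beads lie against the gate. Next I'll fit the poses.

```bash
cat > fit.py <<'E'
from h import *
from scipy.optimize import least_squares as ls
t,s=load('top0'),load('side0')
c1=lambda u,v:(150+u/4,90+v/4); c2=lambda u,v:(260+u/4,185+v/4); c3=lambda u,v:(170+u/2.6,120+v/2.6)
g=[-.110,-.083-.1*np.cos(.2618),.072-.1*np.sin(.2618)]
B=[(t,[.072,.052,.122],c1(83,50)),(t,[.072,-.052,.122],c1(268,43)),(t,[-.06,.045,.15],c1(72,298)),(t,[-.06,-.045,.15],c1(243,293)),
(t,g,c1(523,412)),(s,g,c3(371,301)),(s,[.072,.052,.122],c3(18,437)),(s,[.072,-.052,.122],c3(57,332))]
S=[(t,[-.028,.028,.07],c2(357,181)),(t,[-.028,-.028,.07],c2(459,152)),(t,[.028,-.028,.07],c2(440,60)),(t,[.028,.028,.07],c2(333,80)),(s,[0,0,.208],c3(439,30)),(t,[0,0,.208],c2(426,68)),(s,[0,0,.07],c3(436,172))]
def W(p,X):
    c,q=np.cos(p[2]),np.sin(p[2]); return np.array([p[0]+c*X[0]-q*X[1],p[1]+q*X[0]+c*X[1],X[2]])
for nm,L in(('bath',B),('stand',S)):
    f=lambda p:np.concatenate([P(d,W(p,X))[0]-u for d,X,u in L])
    r=ls(f,[.5,0,0],loss='soft_l1',f_scale=1.5); print(nm,r.x.round(4),f(r.x).reshape(-1,2).round(1).tolist())
    if nm=='bath': p=r.x
for X in([-.02,0,.0657],[-.02,.02,.066],[-.02,-.02,.066],[-.11,-.083,.072],g,[-.11,-.083,.172]): print(X,W(p,X).round(4))
print('pan rim', [ray(t,*c1(u,v),.036).round(3) for u,v in((117,488),(306,488),(210,576))])
print('sleeve',ray(t,*c2(648,100),.12),'tin',ray(t,420,162,.028),'bigst',[ray(t,*c2(u,v),.09).round(3) for u,v in((40,183),(172,148),(200,276),(68,306))])
i=cv2.imread('pics/top0.png')[90:240,150:300]; i=cv2.resize(i,(600,600))
for X in [[-.051,.033,.118],[-.051,-.033,.118],[.029,-.033,.118],[.029,.033,.118],[-.05,.033,.062],[-.05,-.033,.062],[.029,.033,.0725],[.029,-.033,.0725],[-.099,.035,.047],[-.099,-.035,.047],[-.11,-.083,.072],g]:
    u=(P(t,W(p,X))[0]-[150,90])*4; cv2.circle(i,tuple(int(a) for a in u),3,(255,0,255),-1)
cv2.imwrite('pics/ov.png',i)
E
python3 fit.py
```

```text
bath [0.6175 0.1609 0.0102] [[-0.5, 2.0], [0.3, 2.5], [-1.6, -6.2], [-1.1, -6.1], [-1.7, -3.8], [-5.3, 0.2], [1.4, -2.7], [5.6, -5.0]]
stand [ 0.4441 -0.2003  0.203 ] [[0.5, -1.1], [-0.5, 0.6], [-1.8, -0.6], [0.7, -0.2], [0.4, -0.5], [-0.1, 1.4], [-0.5, -1.3]]
[-0.02, 0, 0.0657] [0.5975 0.1607 0.0657]
[-0.02, 0.02, 0.066] [0.5973 0.1807 0.066 ]
[-0.02, -0.02, 0.066] [0.5977 0.1407 0.066 ]
[-0.11, -0.083, 0.072] [0.5083 0.0768 0.072 ]
[-0.11, np.float64(-0.1795925667839648), np.float64(0.04611803635569152)] [ 0.5093 -0.0198  0.0461]
[-0.11, -0.083, 0.172] [0.5083 0.0768 0.172 ]
pan rim [array([0.462, 0.212, 0.036]), array([0.46 , 0.103, 0.036]), array([0.41 , 0.157, 0.036])]
sleeve [ 0.44323953 -0.32819806  0.12      ] tin [ 0.57386688 -0.35549331  0.028     ] bigst [array([ 0.408, -0.004,  0.09 ]), array([ 0.426, -0.076,  0.09 ]), array([ 0.357, -0.09 ,  0.09 ]), array([ 0.342, -0.019,  0.09 ])]
```

View pics/ov.png

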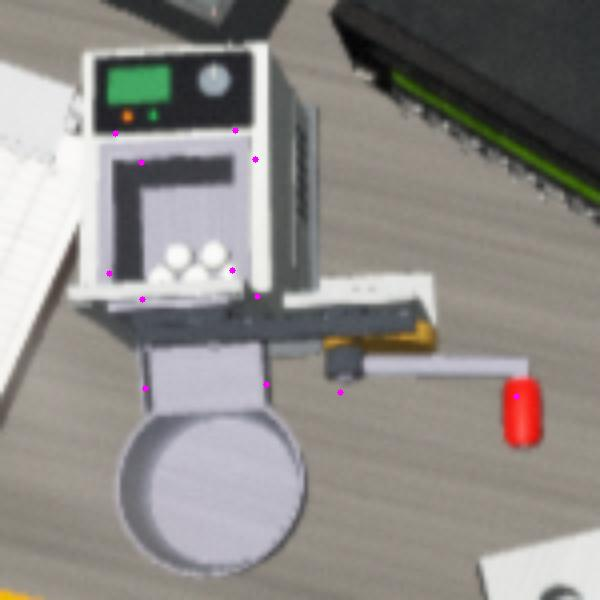

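The overlay sits about 6 px too far back, so the box's back-corner assumption was wrong. I'll refit with the chute end, well rim, crossbar and grip.

```bash
python3 - <<'E'
a=open('fit.py').read()
i=a.index('B=['); j=a.index('S=[')
a=a[:i]+'''B=[(t,[-.06,.045,.15],c1(72,298)),(t,[-.06,-.045,.15],c1(243,296)),(t,g,c1(523,412)),(s,g,c3(371,301)),(t,[-.099,.035,.047],c1(147,412)),(t,[-.099,-.035,.047],c1(271,408)),(t,[.029,.033,.118],c1(114,160)),(t,[.029,-.033,.118],c1(235,157))]
'''+a[j:]
open('fit.py','w').write(a)
E
python3 fit.py
```

```text
bath [0.6032 0.1598 0.0306] [[-0.8, 0.8], [-0.2, -0.7], [-0.3, 0.7], [-0.1, -0.7], [0.6, 0.4], [-0.0, -0.1], [0.2, -0.2], [0.1, -0.8]]
stand [ 0.4441 -0.2003  0.203 ] [[0.5, -1.1], [-0.5, 0.6], [-1.8, -0.6], [0.7, -0.2], [0.4, -0.5], [-0.1, 1.4], [-0.5, -1.3]]
[-0.02, 0, 0.0657] [0.5832 0.1592 0.0657]
[-0.02, 0.02, 0.066] [0.5826 0.1791 0.066 ]
[-0.02, -0.02, 0.066] [0.5838 0.1392 0.066 ]
[-0.11, -0.083, 0.072] [0.4958 0.0734 0.072 ]
[-0.11, np.float64(-0.1795925667839648), np.float64(0.04611803635569152)] [ 0.4987 -0.0231  0.0461]
[-0.11, -0.083, 0.172] [0.4958 0.0734 0.172 ]
pan rim [array([0.462, 0.212, 0.036]), array([0.46 , 0.103, 0.036]), array([0.41 , 0.157, 0.036])]
sleeve [ 0.44323953 -0.32819806  0.12      ] tin [ 0.57386688 -0.35549331  0.028     ] bigst [array([ 0.408, -0.004,  0.09 ]), array([ 0.426, -0.076,  0.09 ]), array([ 0.357, -0.09 ,  0.09 ]), array([ 0.342, -0.019,  0.09 ])]
```

View pics/ov.png

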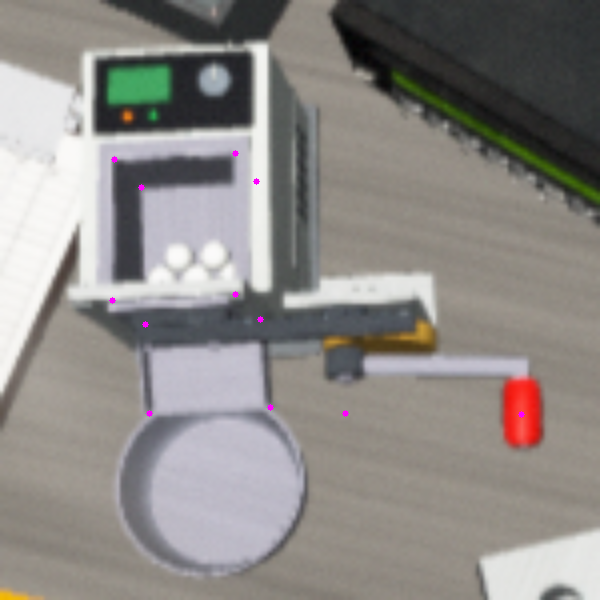

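The fit is now good to under 1 px. The bath is at (0.603, 0.160) with yaw 0.03, and the stand at (0.444, -0.200) with yaw 0.20. I'll go to the rod, closing along y.

Emit:
{"op": "carry_out", "data": {
  "commands": "2.2 -5.4 0.8 0.08 8.5;2.2 -5.4 0.8 0.08 8.5;2.2 -5.4 0.8 0.08 8.5;2.2 -5.4 0.8 0.08 8.5;2.2 -5.4 0.8 0.08 8.5;2.2 -5.4 0.8 0.08 8.5;2.2 -5.4 0.8 0.08 8.5;2.2 -5.4 0.8 0.08 8.5",
  "grip_force": 100
}}

```text
time_s: 1.1
position: [0.4507, 0.1553, 0.2954]
tcp_rot: [0.324, -3.125, -0.0]
wrist_force: [0.9, 0.2, 0.0]
gripper_width: 0.0849
grasp_force: 0.0
```

Emit:
{"op": "carry_out", "data": {
  "commands": "-0.1 -5.1 -0.4 0 6;-0.1 -5.1 -0.4 0 6;-0.1 -5.1 -0.4 0 6;-0.1 -5.1 -0.4 0 6;-0.1 -5.1 -0.4 0 6;-0.1 -5.1 -0.4 0 6;0 -4.9 0 0 6;0 0 0 0 6"
}}

```text
time_s: 2.1
position: [0.4431, -0.2021, 0.2713]
tcp_rot: [0.308, -3.126, 0.002]
wrist_force: [0.0, 0.9, 0.1]
gripper_width: 0.0597
grasp_force: 0.0
```

Run:
```python
from h import *
snap('side','s1');t=snap('top','t1')
s=cv2.imread('pics/s1.png'); a=cv2.resize(s[90:230,270:410],(560,560),interpolation=3)
cv2.imwrite('pics/s1c.png',a); print(env.read_state()['position'])
d=load('side0')
t0=load('top0')
for z in(.1,.15): print(ray(t0,150+433/4,90+275/4,z).round(3),ray(t0,150+435/4,90+350/4,z).round(3))
```

```text
[ 0.44417144 -0.19751549  0.2709947 ]
[0.567 0.021 0.1  ] [0.525 0.02  0.1  ]
[0.553 0.014 0.15 ] [0.512 0.013 0.15 ]
```

View pics/s1c.png

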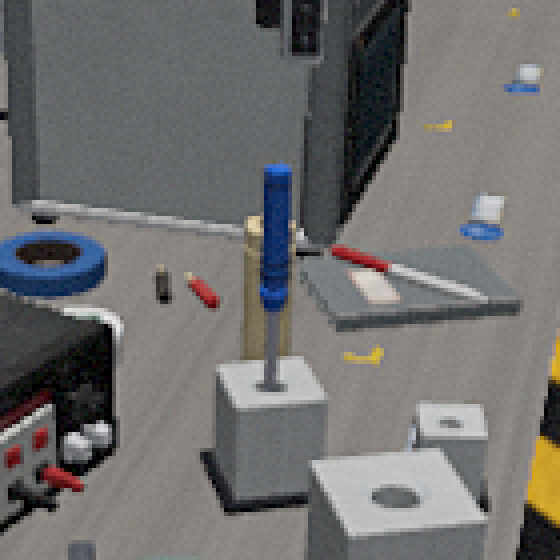

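The side crop shows the rod upright at crop (276,170)–(270,385), with the fingers above and in line with it. I'll go down and grip.

Emit:
{"op": "carry_out", "data": {
  "commands": "0 -0.1 -4 0 6;0 0 -4 0 6;0 0 -4 0 6;0 0 -0.9 0 6;0 0 0 0 0;0 0 0 0 0;0 0 0 0 0;0 0 0 0 0"
}}

```text
time_s: 3.2
position: [0.4458, -0.1988, 0.1441]
tcp_rot: [-0.32, 3.122, 0.0]
wrist_force: [-0.7, -0.2, 5.5]
gripper_width: 0.0134
grasp_force: 97.4
```

Emit:
{"op": "carry_out", "data": {
  "commands": "0 0 2 0 0;0 0 4 0 0;0 0 4 0 0;0 0 4 0 0;0 0 4 0 0;0 0 1.5 0 0;0 0 0 0 0;0 0 0 0 0",
  "grip_force": 115
}}

```text
time_s: 4.2
position: [0.4437, -0.1985, 0.3357]
tcp_rot: [0.32, -3.123, -0.001]
wrist_force: [0.6, 0.4, -1.1]
gripper_width: 0.0133
grasp_force: 112.2
```

Run:
```python
from h import *
d=snap('side','s2');p=env.read_state()['position'];print(p,env.read_state()['gripper_width'])
R=d['color'].astype(int); 
c=P(d,[[*p],[p[0],p[1],p[2]-.136],[p[0],p[1],p[2]-.012]]); print(c)
cx,cy=c[1]; x0=int(cx)-50;y0=int(cy)-110; x0=max(x0,0);y0=max(y0,0)
print(x0,y0); cv2.imwrite('pics/s2c.png',cv2.resize(cv2.imread('pics/s2.png')[y0:y0+140,x0:x0+100],(400,560),interpolation=3))
```

```text
[ 0.44370414 -0.19845411  0.33567791] 0.013080778836002142
[[341.67025891  73.23786898]
 [339.28506601 134.78743606]
 [341.44377033  79.08237489]]
289 24
```

View pics/s2c.png

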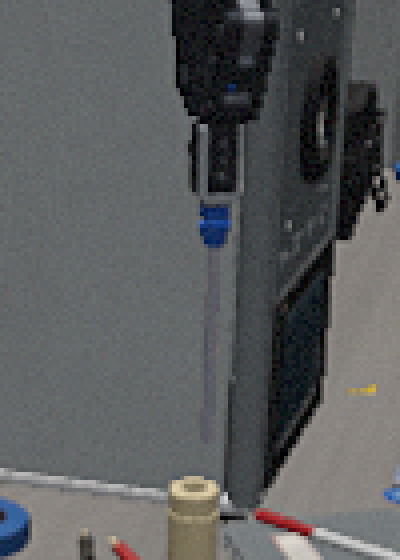

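The tip shows at crop (206,442), within 1 px of the prediction. So the rod hangs vertical with the tip 136 mm below the TCP. I'll move it over the back-left of the bead bed.

Emit:
{"op": "carry_out", "data": {
  "commands": "2.2 5.4 0 0 0;2.2 5.4 0 0 0;2.2 5.4 0 0 0;2.2 5.4 0 0 0;2.2 5.4 0 0 0;2.2 5.4 0 0 0;2.2 5.8 0 0 0;0 0 0 0 0"
}}

```text
time_s: 5.25
position: [0.5974, 0.1904, 0.3332]
tcp_rot: [0.335, -3.118, -0.0]
wrist_force: [-0.3, 0.6, -0.5]
gripper_width: 0.0131
grasp_force: 112.3
```

Emit:
{"op": "carry_out", "data": {
  "commands": "0 0 -2.5 0 0;0 0 -2.5 0 0;0 0 -2.5 0 0;0 0 -1 0 0;0 0 0 0 0;0 0 0 0 0;0 0 0 0 0;0 0 0 0 0"
}}

```text
time_s: 6.25
position: [0.5987, 0.1833, 0.253]
tcp_rot: [-0.32, 3.124, 0.001]
wrist_force: [-0.4, 0.0, -1.0]
gripper_width: 0.0133
grasp_force: 112.4
```

Run:
```python
from h import *
d=snap('side','s3');p=env.read_state()['position'];print(p)
print((P(d,[p[0],p[1],p[2]-.136])-[200,200])*4)
cv2.imwrite('pics/s3c.png',cv2.resize(cv2.imread('pics/s3.png')[200:320,200:340],(560,480),interpolation=3))
```

```text
[0.59862546 0.18336779 0.25287735]
[[175.56044144 300.87406916]]
```

View pics/s3c.png

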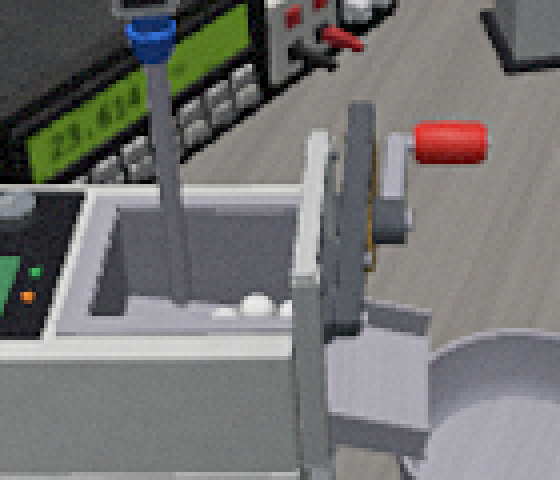

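The tip is at crop (181,302) as predicted: inside the rim, left and behind the beads. I'll go down and start stirring.

Emit:
{"op": "carry_out", "data": {
  "commands": "0 0 -1.5 0 0;0 0 -1.5 0 0;0 0 -1.4 0 0;0 0 0 0 0;0 0 0 0 0;-0.3 0 0 0 0;-0.3 -0.2 0 0 0;0 -0.2 0 0 0"
}}

```text
time_s: 7.3
position: [0.5923, 0.1793, 0.2088]
tcp_rot: [-0.321, 3.125, 0.001]
wrist_force: [0.2, 0.1, 0.2]
gripper_width: 0.0132
grasp_force: 112.4
```

Emit:
{"op": "carry_out", "data": {
  "commands": "0 -0.6 0 0 0;0 -0.6 0 0 0;0 -0.7 0 0 0;0 -0.7 0 0 0;0 -0.7 0 0 0;0 -0.6 0 0 0;0 -0.5 0 0 0;0 0 0 0 0"
}}

```text
time_s: 8.3
position: [0.5913, 0.1514, 0.2102]
tcp_rot: [-0.334, 3.119, 0.037]
wrist_force: [-1.5, 22.0, 1.8]
gripper_width: 0.0126
grasp_force: 108.0
```

Emit:
{"op": "carry_out", "data": {
  "commands": "-0.5 0 0 0 0;-0.5 0.3 0 0 0;-0.3 0.6 0 0 0;0 0.7 0 0 0;0 0.7 0 0 0;0 0.7 0 0 0;0 0.7 0 0 0;0 0.7 0 0 0"
}}

```text
time_s: 9.3
position: [0.581, 0.1783, 0.2088]
tcp_rot: [-0.318, 3.123, -0.002]
wrist_force: [3.6, -4.5, 1.9]
gripper_width: 0.0124
grasp_force: 113.0
```

Emit:
{"op": "carry_out", "data": {
  "commands": "0 0 0 0 0;-0.4 0 0 0 0;0 -0.6 0 0 0;0 -0.7 0 0 0;0 -0.7 0 0 0;0 -0.7 0 0 0;0 -0.7 0 0 0;0 -0.7 0 0 0"
}}

```text
time_s: 10.3
position: [0.5741, 0.1522, 0.2097]
tcp_rot: [-0.331, 3.121, 0.034]
wrist_force: [-0.1, 22.9, 2.7]
gripper_width: 0.0128
grasp_force: 116.0
```

The right-going sweeps wedge against the beads at about 22 N. To be sure step 2 counts, I'll lift a little and dip in at the back right, where it's free.

Emit:
{"op": "carry_out", "data": {
  "commands": "0 0.7 0 0 0;0 0.7 0 0 0;0 0 1.5 0 0;0 0 1.5 0 0;0.9 -0.4 0 0 0;0.9 -0.4 0 0 0;0.9 -0.4 0 0 0;0 0 0 0 0"
}}

```text
time_s: 11.3
position: [0.603, 0.139, 0.2375]
tcp_rot: [0.317, -3.125, 0.002]
wrist_force: [-0.1, -0.7, -1.0]
gripper_width: 0.0126
grasp_force: 113.0
```

Run:
```python
from h import *
d=snap('side','s4');s=env.read_state();p=s['position'];print(p,s['tcp_rot'],s['wrist_force'])
c=d['color'].astype(int); m=(c[:,:,2]>c[:,:,0]+60)&(c[:,:,2]>c[:,:,1]+40)
q=P(d,[p[0],p[1],p[2]-.016])[0]; tp=P(d,[p[0],p[1],p[2]-.136])[0]; print('collar pred',q,'tip pred',tp)
y,x=np.nonzero(m); k=(abs(x-q[0])<25)&(abs(y-q[1])<25); print('blue',k.sum(),x[k].mean(),y[k].mean(),y[k].min(),y[k].max())
# shaft: print grey profile rows between collar and tip
g=c.mean(2)
for f in(.3,.5,.7,.85):
    u,v=q+(tp-q)*f; v=int(v); print(v,round(u,1),int(u)-8,g[v,int(u)-8:int(u)+9].astype(int))
```

```text
[0.60256318 0.13961465 0.23764961] [ 3.18488946e-01 -3.12426062e+00  9.49969792e-04] [-0.44623553  0.19066036 -0.67419576]
collar pred [240.42832148 202.14584758] tip pred [247.03748662 264.37781984]
blue 94 241.43617021276594 202.13829787234042 198 208
220 242.4 234 [77 81 81 82 81 80 83 93 98 98 87 88 82 72 65 37 23]
233 243.7 235 [  0   0  78 141 108  82  86  94  96 101  85 100 126 107  93  88  80]
245 245.1 237 [  0  33 101 125 136 128  90  97  94  87  89 119 133 130 123 119 124]
255 246.0 238 [91 91 94 94 92 95 95 94 96 90 88 95 93 93 93 93 94]
```

Emit:
{"op": "carry_out", "data": {
  "commands": "0 0 -1.5 0 0;0 0 -1.4 0 0;0 0 0 0 0;0 0 0 0 0;-0.2 0 0 0 0;-0.2 0 0 0 0;0 0 0 0 0;0 0 0 0 0"
}}

```text
time_s: 12.35
position: [0.5991, 0.1404, 0.2099]
tcp_rot: [-0.32, 3.123, 0.001]
wrist_force: [2.3, 0.6, 0.3]
gripper_width: 0.0125
grasp_force: 113.0
```

Emit:
{"op": "carry_out", "data": {
  "commands": "-0.4 0.3 0 0 0;-0.3 0.6 0 0 0;0 0.6 0 0 0;0 0.6 0 0 0;0 0.7 0 0 0;0 0.7 0 0 0;0 0.6 0 0 0;0 0 0 0 0"
}}

```text
time_s: 13.35
position: [0.5912, 0.182, 0.2092]
tcp_rot: [0.322, -3.125, -0.0]
wrist_force: [0.2, -0.8, -1.2]
gripper_width: 0.0125
grasp_force: 113.0
```

Emit:
{"op": "carry_out", "data": {
  "commands": "-0.4 -0.3 0 0 0;-0.3 -0.6 0 0 0;0 -0.6 0 0 0;0 -0.6 0 0 0;0 -0.6 0 0 0;0 -0.6 0 0 0;0 0 0 0 0;0 0 0 0 0"
}}

```text
time_s: 14.35
position: [0.5844, 0.1483, 0.2093]
tcp_rot: [0.32, -3.125, -0.0]
wrist_force: [0.3, 0.3, -0.8]
gripper_width: 0.0126
grasp_force: 113.0
```

Emit:
{"op": "carry_out", "data": {
  "commands": "0 0.5 0 0 0;0 0.5 0 0 0;0 0.6 0 0 0;0 0.7 0 0 0;0 0.7 0 0 0;0 0.7 0 0 0;0 0 0 0 0;0 0 0 0 0"
}}

```text
time_s: 15.35
position: [0.5845, 0.1849, 0.2093]
tcp_rot: [-0.32, 3.125, -0.0]
wrist_force: [0.2, -0.7, -0.2]
gripper_width: 0.0124
grasp_force: 113.0
```

Emit:
{"op": "carry_out", "data": {
  "commands": "-0.5 -0.3 0 0 0;-0.5 -0.4 0 0 0;-0.3 -0.5 0 0 0;0 -0.6 0 0 0;0 -0.6 0 0 0;0 -0.6 0 0 0;0 -0.6 0 0 0;0 0 0 0 0"
}}

```text
time_s: 16.35
position: [0.5719, 0.1549, 0.2117]
tcp_rot: [-0.324, 3.12, 0.015]
wrist_force: [0.1, 7.9, 2.9]
gripper_width: 0.0123
grasp_force: 114.0
```

Emit:
{"op": "carry_out", "data": {
  "commands": "0 0.5 0 0 0;0 0.6 0 0 0;0 0.6 0 0 0;0 0.6 0 0 0;0 0.6 0 0 0;0 0.6 0 0 0;0 0 0 0 0;0 0 0 0 0"
}}

```text
time_s: 17.35
position: [0.5717, 0.1786, 0.2088]
tcp_rot: [0.315, -3.124, 0.013]
wrist_force: [0.1, -8.3, 0.4]
gripper_width: 0.0121
grasp_force: 113.9
```

Emit:
{"op": "carry_out", "data": {
  "commands": "0.6 -0.7 0 0 0;0 0 1.5 0 0;0 0 2.5 0 0;0 0 3 0 0;0 0 3 0 0;0 0 2.7 0 0;0 0 0 0 0;0 0 0 0 0"
}}

```text
time_s: 18.35
position: [0.577, 0.1781, 0.336]
tcp_rot: [0.322, -3.125, -0.001]
wrist_force: [-0.6, 0.1, -0.8]
gripper_width: 0.0122
grasp_force: 113.3
```

```bash
cat > tip.py <<'E'
from h import *
d=snap('side','s5');b=snap('top','t5');s=env.read_state();p=s['position'];print(p,s['tcp_rot'],s['wrist_force'])
for n,d in(('side',d),('top',b)):
    c=d['color'].astype(int); m=(c[:,:,2]>c[:,:,0]+60)&(c[:,:,2]>c[:,:,1]+40)
    q=P(d,[p[0],p[1],p[2]-.013])[0]; tp=P(d,[p[0],p[1],p[2]-.136])[0]; print(n,'collar pred',q,'tip pred',tp)
    y,x=np.nonzero(m); k=(abs(x-q[0])<25)&(abs(y-q[1])<25); print('blue',k.sum(),x[k].mean() if k.any() else 0,y[k].mean() if k.any() else 0)
# shaft diff vs start image: extent
d=load('side0');e=load('s5'); df=abs(e['color'].astype(int)-d['color']).sum(2)>40
q=P(e,[p[0],p[1],p[2]-.016])[0]; tp=P(e,[p[0],p[1],p[2]-.136])[0]
for v in range(int(q[1]),int(tp[1])+8,4):
    f=(v-q[1])/(tp[1]-q[1]); u=q[0]+f*(tp[0]-q[0]); w=np.nonzero(df[v,int(u)-15:int(u)+16])[0]; print(v,round(u,1),(w+int(u)-15).tolist())
E
python3 tip.py
```

```text
[0.57677754 0.17760713 0.33512722] [ 3.20873780e-01 -3.12319567e+00  1.57980703e-04] [ 0.76807057 -0.27275412 -0.92649977]
side collar pred [247.84335911 150.65769807] tip pred [254.78275724 229.33982329]
blue 179 252.6312849162011 152.45251396648044
top collar pred [145.98676173 117.48239778] tip pred [171.8398014  141.35579343]
blue 63 135.0793650793651 110.87301587301587
152 248.0 [242, 243, 244, 245, 246, 247, 248, 249, 250, 251, 252, 253, 254, 255]
156 248.3 [244, 245, 246, 247, 248, 249, 250, 251, 252, 253, 254]
160 248.7 [247, 248, 249, 250, 251]
164 249.0 [247, 248, 249, 250, 251]
168 249.4 [247, 248, 249, 250, 251, 252]
172 249.7 [247, 248, 249, 250, 251, 252]
176 250.1 [248, 249, 250, 251, 252]
180 250.4 [248, 249, 250, 251, 252]
184 250.8 [248, 249, 250, 251, 252]
188 251.1 [248, 249, 250, 251, 252]
192 251.5 [248, 249, 250, 251, 252, 253, 254, 265]
196 251.8 [249, 250, 251, 252, 253, 254]
200 252.2 [239, 245, 248, 249, 250, 251, 252, 253, 254]
204 252.5 [247, 248, 249, 250, 251, 252, 253, 254, 255, 262, 263]
208 252.9 [249, 250, 251, 252, 253, 254, 264]
212 253.3 [238, 239, 250, 251, 252, 253, 254, 255]
216 253.6 [250, 251, 252, 253, 254, 255, 256, 264, 266]
220 254.0 [249, 250, 251, 252, 253, 254, 255, 266]
224 254.3 [249, 250, 253]
228 254.7 [240, 251, 252, 253, 254]
232 255.0 []
236 255.4 []
```

The rod is still well aligned in the grip, with the tip within about 3 mm. I'll go back over the stand.

Emit:
{"op": "carry_out", "data": {
  "commands": "-1.9 -5.4 0 0 0;-1.9 -5.4 0 0 0;-1.9 -5.4 0 0 0;-1.9 -5.4 0 0 0;-1.9 -5.4 0 0 0;-1.9 -5.4 0 0 0;-2.0 -5.3 0 0 0;0 0 0 0 0"
}}

```text
time_s: 19.45
position: [0.4407, -0.2048, 0.3361]
tcp_rot: [0.305, -3.127, -0.0]
wrist_force: [0.0, 0.3, -1.0]
gripper_width: 0.0125
grasp_force: 113.2
```

Emit:
{"op": "carry_out", "data": {
  "commands": "0 0 -3 0 0;0 0 -3 0 0;0 0 -3 0 0;0 0 -2 0 0;0 0 0 0 0;0 0 0 0 0;0 0 0 0 0;0 0 0 0 0"
}}

```text
time_s: 20.45
position: [0.4438, -0.1998, 0.227]
tcp_rot: [-0.32, 3.124, -0.0]
wrist_force: [-0.0, 0.1, -1.2]
gripper_width: 0.0126
grasp_force: 113.2
```

```bash
python3 tip.py; python3 -c "
from h import *
d=load('s5');print(P(d,[.4441,-.2003,.07]),P(d,[.4441,-.2003,.078]))"
```

```text
[ 0.44365149 -0.19980954  0.22678343] [-3.20063230e-01  3.12441192e+00  5.21121780e-05] [ 0.11740121 -0.0095836  -0.77472399]
side collar pred [339.52050961 128.63805681] tip pred [337.63396527 177.32493936]
blue 44 339.90909090909093 129.29545454545453
top collar pred [366.54949828 203.08561388] tip pred [359.75916661 212.97951959]
blue 0 0 0
129 339.5 [337, 338, 339, 340, 341, 342, 343]
133 339.4 [336, 337, 338, 339, 340, 341, 342, 343]
137 339.2 [336, 337, 338, 339, 340, 341, 342]
141 339.0 [336, 337, 338, 339, 340, 341, 342]
145 338.9 [335, 336, 337, 338, 339, 340, 341, 342, 343]
149 338.7 [335, 336, 337, 338, 339, 340, 341, 342]
153 338.6 [335, 336, 337, 338, 339, 340, 341, 342]
157 338.4 [334, 335, 336, 337, 338, 339, 340, 341]
161 338.3 [335, 336, 337, 338, 339, 340, 341]
165 338.1 [335, 336, 337, 338, 339, 340, 341]
169 338.0 [336, 339, 340]
173 337.8 [336, 339]
177 337.6 [339]
181 337.5 [336, 337, 338, 339]
[[337.15018072 184.82466288]] [[337.26188867 181.92051486]]
```

Emit:
{"op": "carry_out", "data": {
  "commands": "0 0 -1.5 0 0;0 0 -1.5 0 0;0 0 -1.5 0 0;0 0 -1.5 0 0;0 0 -1.5 0 0;0 0 -0.5 0 0;0 0 0 0 0;0 0 0 0 0"
}}

```text
time_s: 21.55
position: [0.4439, -0.1999, 0.1469]
tcp_rot: [-0.32, 3.124, -0.0]
wrist_force: [0.0, -0.3, 0.3]
gripper_width: 0.0125
grasp_force: 113.2
```

Seated without force. I'll release it and retreat upward.

Emit:
{"op": "carry_out", "data": {
  "commands": "0 0 -0.2 0 0;0 0 0 0 3;0 0 0 0 5;0 0 0 0 6;0 0 0 0 6;0 0 2 0 6;0 0 5 0 6;0 0 5 0 6"
}}

```text
time_s: 22.55
position: [0.443, -0.1997, 0.2656]
tcp_rot: [0.32, -3.125, -0.0]
wrist_force: [0.8, 0.3, 0.9]
gripper_width: 0.06
grasp_force: 0.0
```

Run:
```python
from h import *
s=env.read_state();print(s['position'],s['gripper_width'])
a=load('side0');b=snap('side','s6');t=snap('top','t6')
def blue(d):
    c=d['color'].astype(int)[105:175,320:360]; m=(c[:,:,2]>c[:,:,0]+60)&(c[:,:,2]>c[:,:,1]+40); y,x=np.nonzero(m); return m.sum(),x.mean()+320,y.mean()+105,y.min()+105,y.max()+105
print(blue(a),blue(b))
# gate region & red grip unchanged?
for d in(load('top0'),t):
    c=d['color'].astype(int); m=(c[:,:,0]>150)&(c[:,:,1]<60); y,x=np.nonzero(m[170:210,265:300]); print('grip',x.mean()+265,y.mean()+170,len(x))
# beads bright spots in top well
    g=d['color'].astype(int).mean(2)[145:165,180:212]; print(cv2.resize(g.astype(np.uint8),(32,20))[4:18:2,::2])
```

```text
[ 0.44302985 -0.19971705  0.26555655] 0.06004513590780834
(np.int64(191), np.float64(338.4450261780105), np.float64(147.72774869109946), np.int64(131), np.int64(167)) (np.int64(206), np.float64(349.56310679611653), np.float64(148.7233009708738), np.int64(132), np.int64(167))
grip 280.01801801801804 191.81981981981983 111
[[ 63  62  69 192 192 193 195 194 193 197 197 195 198 195 191 192]
 [ 60  60  63 189 195 194 219 231 208 193 199 241 239 190 192 191]
 [ 62  59  63 191 193 192 248 250 242 151 227 250 249 203 190 191]
 [ 61  63  65 192 194 194 242 247 231 158 205 244 240 181 197 191]
 [ 60  60  63 185 223 243 198 195 196 248 243 176 177 246 221 190]
 [ 70  73  78 170 248 244 236 172 239 247 246 206 210 241 220 191]
 [209 226 226 226 230 227 228 228 230 229 230 229 229 228 229 190]]
grip 280.03636363636366 191.9181818181818 110
[[ 65  66  69 195 197 199 199 200 197 200 202 198 198 202 223 197]
 [ 62  64  69 197 199 198 200 199 199 201 200 196 201 206 243 197]
 [ 63  65  66 196 198 200 203 202 198 201 202 197 201 187 234 196]
 [ 63  65  61 195 200 200 202 198 200 202 202 207 202 200 183 196]
 [ 62  64  66 223 241 210 200 198 196 202 232 250 245 199 215 198]
 [ 72  77 117 246 249 228 198 208 213 213 245 247 244 200 222 193]
 [215 228 229 232 233 230 230 231 231 232 233 232 232 231 231 194]]
```

Run:
```python
from h import *
from scipy.optimize import least_squares as ls
obs=[]
for n,nm,(r0,r1,c0,c1) in(('s6','side',(105,180,320,375)),('t6','top',(185,235,335,400))):
    d=load(n); c=d['color'].astype(int)[r0:r1,c0:c1]; m=(c[:,:,2]>c[:,:,0]+60)&(c[:,:,2]>c[:,:,1]+40); y,x=np.nonzero(m)
    for v in np.unique(y)[::5]: print(nm,v+r0,x[y==v].mean()+c0,(y==v).sum())
    if nm=='side': obs=[(x[y==v].mean()+c0,v+r0) for v in np.unique(y)]
d=load('s6')
# rod axis ends in the side view vs tilt in x
for ax in(0,.1,.15,.2,.25):
  for b in(.444,.438,.450):
    print(ax,b,[P(d,[b-np.sin(ax)*L,-.2,.008+np.cos(ax)*L])[0].round(1).tolist() for L in(.12,.2)])
```

```text
side 132 353.5 6
side 137 353.0 3
side 142 352.0 7
side 147 350.0 7
side 152 348.5 6
side 157 346.3333333333333 3
side 162 345.5 6
side 167 345.0 3
0 0.444 [[338.0, 163.2], [339.3, 131.0]]
0 0.438 [[340.6, 163.3], [341.9, 131.1]]
0 0.45 [[335.5, 163.2], [336.6, 131.0]]
0.1 0.444 [[343.1, 163.6], [348.1, 131.6]]
0.1 0.438 [[345.6, 163.6], [350.8, 131.6]]
0.1 0.45 [[340.6, 163.5], [345.4, 131.6]]
0.15 0.444 [[345.6, 163.9], [352.5, 132.2]]
0.15 0.438 [[348.1, 163.9], [355.1, 132.2]]
0.15 0.45 [[343.1, 163.8], [349.8, 132.2]]
0.2 0.444 [[348.1, 164.3], [356.8, 133.0]]
0.2 0.438 [[350.6, 164.4], [359.4, 133.0]]
0.2 0.45 [[345.5, 164.3], [354.1, 133.0]]
0.25 0.444 [[350.5, 164.9], [361.0, 134.0]]
0.25 0.438 [[353.1, 164.9], [363.7, 134.0]]
0.25 0.45 [[348.0, 164.8], [358.4, 134.0]]
```

The rod stands in the hole leaning about 0.17 rad. The hole clearance limits it to about 0.20, so it's within 0.25 and fine. The beads have clearly shifted. Now the lever.

Emit:
{"op": "carry_out", "data": {
  "commands": "0.7 2.5 0 -0.04 5;0.7 2.5 0 -0.04 5;0.7 2.5 0 -0.04 5;0.7 2.5 0 -0.05 5;0.7 2.5 -2 0 5;0.7 2.5 -2.5 0 5;0.7 2.3 -3 0 5;0 0 0 0 5"
}}

```text
time_s: 23.65
position: [0.4906, -0.025, 0.1866]
tcp_rot: [0.059, -3.135, 0.001]
wrist_force: [-0.4, 0.0, 0.5]
gripper_width: 0.0501
grasp_force: 0.0
```

Emit:
{"op": "carry_out", "data": {
  "commands": "0 0 -3 0 5;0 0 -3 0 5;0 0 -2 0 5;0 0 -2 0 5;0 0 0 0 5;0 0 0 0 5;0 0 0 0 5;0 0 0 0 5"
}}

```text
time_s: 24.65
position: [0.4929, -0.0268, 0.0901]
tcp_rot: [-0.054, 3.14, 0.001]
wrist_force: [-0.4, -0.1, -0.4]
gripper_width: 0.0499
grasp_force: 0.0
```

Emit:
{"op": "carry_out", "data": {
  "commands": "0 0 -1.2 0 5;0 0 -1.2 0 5;0 0 -1.2 0 5;0 0 -1.2 0 5;0 0 -0.6 0 5;0 0 -0.6 0 5;0 0 0 0 5;0 0 0 0 5"
}}

```text
time_s: 25.65
position: [0.4927, -0.0267, 0.0296]
tcp_rot: [-0.054, 3.141, 0.0]
wrist_force: [-0.0, -0.1, -0.9]
gripper_width: 0.0496
grasp_force: 0.0
```

Emit:
{"op": "carry_out", "data": {
  "commands": "0 0.3 0 0 5;0 0 0 0 0;0 0 0 0 0;0 0 0 0 0;0 0 0 0 0;0 0 0 0 0;0 0 0 0 0;0 0 0 0 0",
  "grip_force": 40
}}

```text
time_s: 26.65
position: [0.4925, -0.022, 0.0294]
tcp_rot: [-0.055, 3.141, 0.003]
wrist_force: [0.2, 5.1, 0.3]
gripper_width: 0.0207
grasp_force: 39.2
```

Grip held (20.7 mm). I'll swing along the 100 mm arc in 5° rows.

Emit:
{"op": "carry_out", "data": {
  "commands": "0 -0.09 0.85 0 0;0 -0.06 0.86 0 0;0 -0.04 0.87 0 0;0 0.04 0.87 0 0;0 0.11 0.86 0 0;0 0.19 0.85 0 0;0 0.26 0.83 0 0;0 0.33 0.81 0 0"
}}

```text
time_s: 27.65
position: [0.4922, -0.0158, 0.0975]
tcp_rot: [-0.054, 3.141, 0.001]
wrist_force: [3.5, 5.0, -6.6]
gripper_width: 0.0209
grasp_force: 39.3
```

Emit:
{"op": "carry_out", "data": {
  "commands": "-0.03 0.40 0.77 0 0;-0.03 0.47 0.74 0 0;-0.03 0.53 0.69 0 0;-0.03 0.59 0.64 0 0;-0.03 0.64 0.59 0 0;-0.03 0.69 0.53 0 0;-0.03 0.74 0.47 0 0;-0.03 0.77 0.40 0 0"
}}

```text
time_s: 28.65
position: [0.4905, 0.0306, 0.1449]
tcp_rot: [-0.052, 3.14, -0.003]
wrist_force: [7.0, 1.5, -13.5]
gripper_width: 0.0205
grasp_force: 39.5
```

Emit:
{"op": "carry_out", "data": {
  "commands": "0 0.81 0.33 0 0;0 0.83 0.26 0 0;0 0.85 0.19 0 0;0 0.86 0.11 0 0;0 0.87 0.04 0 0;0 0 0 0 0;0 0 0 0 0;0 0 0 0 0"
}}

```text
time_s: 29.65
position: [0.489, 0.0747, 0.1549]
tcp_rot: [0.054, -3.139, -0.001]
wrist_force: [-5.0, -0.7, -1.0]
gripper_width: 0.0204
grasp_force: 40.5
```

```bash
cat > chk.py <<'E'
from h import *
s=env.read_state();print(s['position'],s['wrist_force'],s['grasp_force'])
import sys; n=sys.argv[1]
d=snap('side','s'+n);t=snap('top','t'+n);d0=load('side0')
c=d['color'].astype(int); y,x=np.nonzero((c[:,:,0]>150)&(c[:,:,1]<60)&(c[:,:,2]<60)); k=(abs(x-310)<40)&(y>140)&(y<260); print('red',x[k].mean(),y[k].mean(),k.sum())
for a in(1.683,1.833,1.983):
    f=a-.2618; print(a,P(d,W([.6032,.1613,.0306],[-.110,-.083-.1*np.cos(f),.072+.1*np.sin(f)])) if 0 else P(d,[.4958,.0749-.1*np.cos(f),.072+.1*np.sin(f)])[0].round(1))
g0=d0['color'].astype(int).min(2);g=c.min(2)
m=((g>215)&(g0<205)).astype(np.uint8); print('side bright',[(r.tolist(),q.round(0).tolist()) for r,q in zip(*[v[1:] for v in cv2.connectedComponentsWithStats(m[230:360,270:380])[2:]]) if r[4]>3])
b=t['color'].astype(int).min(2);b0=load('top0')['color'].astype(int).min(2)
m=((b>215)).astype(np.uint8)[180:240,172:235]; print('top pan bright',m.sum(), [(r.tolist(),(q+[172,180]).round(0).tolist()) for r,q in zip(*[v[1:] for v in cv2.connectedComponentsWithStats(m)[2:]]) if r[4]>3])
m=((b>215)).astype(np.uint8)[140:162,172:212]; print('well bright',m.sum(),[(r.tolist(),(q+[172,140]).round(0).tolist()) for r,q in zip(*[v[1:] for v in cv2.connectedComponentsWithStats(m)[2:]]) if r[4]>1])
E
python3 chk.py 7
```

```text
[0.48903804 0.07471618 0.15488973] [-5.04935243 -0.73658211 -1.03969728] 40.50960302352905
red 302.01851851851853 207.14814814814815 54
1.683 [313.  204.7]
1.833 [312.8 208.7]
1.983 [312.6 214. ]
side bright [([55, 68, 6, 5, 20], [57.0, 70.0]), ([64, 69, 6, 5, 19], [67.0, 71.0]), ([74, 70, 5, 5, 20], [76.0, 72.0]), ([69, 76, 6, 5, 20], [72.0, 78.0]), ([78, 76, 6, 5, 21], [81.0, 78.0]), ([80, 83, 6, 5, 21], [82.0, 85.0]), ([68, 89, 5, 6, 22], [70.0, 92.0]), ([77, 90, 5, 4, 12], [79.0, 92.0])]
top pan bright 177 [([33, 27, 15, 24, 168], [213.0, 219.0]), ([31, 46, 2, 5, 9], [203.0, 228.0])]
well bright 0 []
```

Eight bright blobs show in the pan in the side view, at (327–352, 300–322), and none in the well. The grip is at its expected top position. I'll let it settle and hand in.

Emit:
{"op": "carry_out", "data": {
  "commands": "0 0 0 0 0;0 0 0 0 0;0 0 0 0 0;0 0 0 0 0;0 0 0 0 0;0 0 0 0 0;0 0 0 0 0;0 0 0 0 0"
}}

```text
time_s: 30.75
position: [0.4891, 0.0747, 0.1549]
tcp_rot: [0.054, -3.139, -0.001]
wrist_force: [-5.5, -0.9, -1.8]
gripper_width: 0.0208
grasp_force: 40.5
```

```bash
python3 chk.py 8 | grep -v '^1' && python3 -c "
from h import *
def blue(d):
    c=d['color'].astype(int)[105:175,320:370]; m=(c[:,:,2]>c[:,:,0]+60)&(c[:,:,2]>c[:,:,1]+40); y,x=np.nonzero(m); return x.mean()+320,y.min()+105,y.max()+105
print(blue(load('s6')),blue(load('s8')));print(env.sign_off())"
```

```text
[0.48906336 0.07466505 0.15490531] [-5.46579023 -0.93569051 -1.83940881] 40.51525890827179
red 303.66 207.0 50
side bright [([55, 68, 6, 5, 19], [57.0, 70.0]), ([64, 69, 6, 5, 18], [67.0, 71.0]), ([74, 70, 5, 5, 19], [76.0, 72.0]), ([69, 76, 6, 5, 19], [72.0, 78.0]), ([78, 76, 6, 5, 20], [81.0, 78.0]), ([80, 83, 6, 5, 21], [82.0, 85.0]), ([68, 90, 5, 5, 20], [70.0, 92.0]), ([77, 90, 5, 4, 13], [79.0, 92.0])]
top pan bright 179 [([33, 27, 15, 24, 168], [213.0, 219.0]), ([31, 45, 2, 6, 10], [203.0, 228.0])]
well bright 0 []
(np.float64(349.56310679611653), np.int64(132), np.int64(167)) (np.float64(349.5980861244019), np.int64(132), np.int64(167))
the job is handed in; nothing more can be done
None
```

I handed the job in at about 31 s of the 72 s, verdict not shown: beads stirred, rod back in its stand (leaning about 0.17 rad, limit 0.25), lever held straight up by the gripper, and all eight beads in the pan by the camera images.

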